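# Slide the tyre lever out over the shelf edge for a gloved hand

## Task

The thin purple tyre lever lies flat on the galvanised shelf, where a gloved hand cannot get hold of it. Push it along the shelf with the fingertips, rounded handle end first, until about 40 mm of it sticks out over the long edge farthest from the robot and it lies square to that edge, then leave it resting there. Do not pinch it or lift it off the shelf, and leave the tackle box, the lamp, the bowl of caps and the valve extender where they stand.

Things in the scene. Friction and masses are not known exactly. Their poses are not given: they have to be found in the camera images.
- shelf: the low galvanised steel shelf that carries everything, fixed, 320 mm deep, 900 mm wide, 120 mm high; origin at the centre of its footprint, on the bench; x points away from the robot
- shelf_edge (a point): middle of the upper rim of the shelf's long edge farthest from the robot; x points out over the edge, square to it, y along the edge, z up. The shelf is fixed galvanised steel, flat and level, 320 mm deep by 900 mm wide, its top 120 mm above the bench. In this frame the top face spans x -320 to 0 mm, y -450 to 450 mm, z = 0; nothing is fixed on it
- lever: purple tyre lever, 130 mm long, 20 mm wide, 8 mm thick, about 50 g, loose, lying flat on the shelf; slides easily. Origin: middle of its length and width, on its underside (centre of mass within 6 mm of there, towards the handle). x runs along it to the rounded handle end, z up. Its sides are straight and parallel, 20 mm apart, from x = -32 to 55 mm, then half round
- lever_handle_end (a point): the extreme point of the lever's rounded handle end, half-way up its thickness (4 mm above its underside), 65 mm from the lever's middle; same axes as the lever
- lever_spoon_end (a point): extreme point of the lever's narrow spoon tip, opposite the handle, at x = -65 mm of the lever and half-way up; same axes. The tip is 14 mm wide and square-ended, there about 2 to 7 mm above the shelf; from lever x = -51 to -32 mm the lever is 16 mm wide
- tackle_box: bystander: grey tackle box with two black latches, 136 x 206 mm, 122 mm high with its handle, standing on the shelf to one side; origin at the centre of its underside, its long side along its y
- lamp: bystander: white inspection lamp with a toggle switch, upright on a black foot 62 x 72 mm, 193 mm high, standing on the shelf at the other side; origin at the centre of its underside
- bowl: bystander: small white ceramic bowl of black valve caps, 80 mm across its rim, 42 mm high, on the shelf beside the lever; origin at the centre of its underside
- extender: bystander: silver valve extender lying on the shelf on the other side of the lever, 70 mm long, 9 mm across; origin under its middle, x along its length
Mind the look-alikes: they are no part of the job. Several things have the shape of the lever; the one meant has the colours described above.

How it is judged (in metres and radians):
At the end, for the whole second after the job is handed in: The lever lies still and flat on the shelf with its handle end 32 to 48 mm out past the far long edge (40 mm wanted) and its length within 0.17 rad (10 degrees) of square to that edge; the tackle box, lamp, bowl and extender are within 15 mm of where they stood (x of lever_handle_end in the frame of shelf_edge between 0.032 and 0.048 m and y of lever_handle_end in the frame of shelf_edge between -0.43 and 0.43 m and angle between the x axis of lever and the x axis of shelf_edge, either way round below 0.17 rad and angle between lever's own z axis and vertical below 0.06 rad and z of lever in the frame of shelf_edge between -0.003 and 0.003 m and linear speed of lever below 0.01 m/s and distance of each of tackle_box, lamp, bowl, extender from where it was at the start of the episode below 0.015 m); the robot touches nothing.
It fails at once if the lever is lifted more than 8 mm off the shelf, or tipped up more than 0.25 rad (z of lever in the frame of shelf_edge above 0.008 m or angle between lever's own z axis and vertical above 0.25 rad).
It fails at once if the lever drops off the shelf (z of lever in the frame of shelf_edge below -0.015 m).
It fails at once if the lever is pinched between the fingers: they bear on it with over 15 N that does not go down into the shelf (contact force between the fingers and lever above 15 N and contact force between lever and shelf below 8 N).
It fails at once if the tackle box, lamp, bowl or valve extender is shifted more than 15 mm (distance of any of tackle_box, lamp, bowl, extender from where it was at the start of the episode above 0.015 m).
It fails at once if the lamp, the tackle box or the bowl is tipped more than 0.3 rad (angle between any of lamp, tackle_box, bowl's own z axis and vertical above 0.3 rad).
It also fails if it takes over 64 s, if anything falls off the work surface, if the arm or the gripper's body presses on something with over 40 N, if the wrist force passes 120 N, or if a joint passes its speed limit or range.

## Robot

A 6-joint arm with a two-finger parallel gripper is mounted at the origin on the work surface. World frame = base frame: x ahead of the robot, y to its left, z up, the work surface at z = 0. Lengths are in m, angles in degrees, forces in N, time in s.
With the tool pointing down it reaches from about 0.325 to 0.9 m from the base axis. Payload 6.1 kg.
Tool frame: the origin (TCP) lies on the mounting face of the last link; the fingertips stand 173 mm ahead of it and the grasp point (between the pads) lies 155 mm ahead of it; z points along the fingers, y is the line along which they close (so a half turn about z gives the same grasp; the last joint's range is limited). The gripper opens to 85 mm and grips with 20 to 120 N. Pads are 22 mm wide; open, the fingers measure 114 mm over their backs; the gripper's body (76 mm by 85 mm) begins 54 mm behind the grasp point. The pads swing forward as they close: fully open they stand 13 mm farther back than shut.
Start: joints at [-80.621, 12.628, 87.462, -0, 79.91, -7.225], TCP at [0.179, -0.599, 0.405] pointing down, gripper open.
Joint ranges: [-170.65, 170.65], [-52.31, 119.04], [5.05, 147.46], [-71.25, 251.25], [11.57, 151.72], [-153.62, 153.62]. Speed limits (degrees/s): [147.25, 147.25, 172.46, 180, 180, 180].

## Interface

Orientations are given as a 3x3 rotation matrix whose columns are the frame's x, y, z axes.
In Python, from bench import readout, viewer, ticket gives the robot as it stands. The module is installed in compiled form; this text tells all that it offers.
- The arm moves only by the tool carry_out, never from a script. Its argument "rows" is a list of rows, each an object of numbers: "grip": the closure, from 0 (fully open) to 1 (shut); "tx", "ty", "tz": the shift along the tool's x, y, z in cm; "ax", "ay", "az": the turn, a rotation vector about the tool's x, y, z in rad. In form: [{"grip": .., "tx": .., "ty": .., "tz": .., "ax": .., "ay": .., "az": ..}, ...]. A call has 1 to 10 rows; each row is the pose to reach, as a shift and turn from the pose commanded when the call began, along the tool's axes at that moment; what a row does not reach only later rows make up. A row lasts 1/8 s, in which the tool goes at most 62.5 mm and 10.7 degrees, less where a joint would pass 70% of its speed; a pose out of reach is approached as far as the arm can. A call with a gripper value outside its range is refused whole. The fingers move at their own pace and stop on an object; the grip force is fixed at half the most. Time passes only in rows, so rows that repeat a pose let the fingers close. It gives the time, the measured TCP pose, the force, the opening and the grip force at its end, in the units of the state.
- readout.get_obs(): the state, without advancing time (a new reading comes with each control period).
- viewer.capture(name): name is "scene" or "top" or "wrist"; returns a dict with "pixels" (480x640x3 uint8, red, green, blue), "fovy" (degrees; the focal length in pixels is half the picture's height over the tangent of half this angle, whatever the lens; pixels are square), "cx", "cy" (the principal point, pixels), "origin" and "orientation" of the camera in the world; the wrist camera has in their place "hand_eye" (4x4, takes a point from camera to tool coordinates, whose origin is the TCP and whose axes are the flange's). Camera axes: x right, y up, looking along -z (the intrinsics and any distortion apply to the point x, -y, -z); pixel columns grow to the right and rows downward; lengths in m; the calibration is good to about 2 mm. A picture is of the moment at which its call begins: read the wrist's pose just before it. There is no depth.
- ticket.sign_off(): hands the job in; it is judged then, once.
The state is a dict: "time": time; "q": joint angles; "dq": joint speeds; "tau": joint torques, N m; "eef_pos": TCP position; "eef_rot": TCP orientation; "wrist_force": force on the tool from outside, world axes, zero at the start; "wrist_torque": the same for the moment, N m; "width": finger opening in m; "finger_force": force on a finger pad.
Only numpy, scipy, OpenCV 4.12 (cv2) and the standard library are available. Lean on these libraries where they do the work, as an engineer would, in place of code of your own. Each camera call takes 0.05 s, during which the arm holds its last target. There are 200 camera calls.

## Working session

There is one attempt and no reset: what is moved stays moved. The work goes in short steps, Python scripts to look and compute and a tool call to move; the robot and the scene stay as the last step left them, time stands still between calls to the robot, and variables do not carry over. Pictures are saved under pics/ and viewed, at most 10 in all, crops included, and the job is handed in when it is done.

Besides the shell and the picture viewer there is one more tool, called after "Emit:" as name(argument=value, ...), one argument or row to a line, values as JSON. carry_out: Moves the arm, as the interface text tells. Its arguments: {"type":"object","properties":{"rows":{"type":"array"}},"required":["rows"]}

```bash
mkdir -p pics; cat > h.py <<'E'
import numpy as np, cv2
from bench import readout, viewer, ticket
def cap(name,fn):
    o=readout.get_obs(); c=viewer.capture(name)
    if 'hand_eye' in c:
        T=np.eye(4);T[:3,:3]=o['eef_rot'];T[:3,3]=o['eef_pos'];W=T@np.array(c['hand_eye'])
        c['origin']=W[:3,3];c['orientation']=W[:3,:3]
    cv2.imwrite(fn,c['pixels'][:,:,::-1])
    np.save(fn+'.npy',{k:v for k,v in c.items()},allow_pickle=True)
    return c
def load(fn): return np.load(fn+'.npy',allow_pickle=True).item()
def ray(c,u,v,z):
    f=240/np.tan(np.radians(c['fovy'])/2)
    x=(u-c['cx'])/f;y=(v-c['cy'])/f
    d=np.array(c['orientation'])@np.array([x,-y,-1.]);o=np.array(c['origin'])
    return o+d*(z-o[2])/d[2]
E
python3 - <<'E'
from h import *
o=readout.get_obs();print({k:np.round(v,3) for k,v in o.items()})
for n in('top','scene'):
    c=cap(n,f'pics/{n}0.png');print({k:v for k,v in c.items() if k!='pixels'})
E
```

```text
{'time': np.float64(0.0), 'q': array([-8.0621e+01,  1.2675e+01,  8.7524e+01, -1.0000e-03,  7.9909e+01,
       -7.2260e+00]), 'dq': array([-0.019,  0.011,  0.022,  0.025, -0.026,  0.03 ]), 'tau': array([-0.0000e+00, -4.9690e+01, -3.8939e+01, -0.0000e+00,  1.1000e-02,
        0.0000e+00]), 'eef_pos': array([ 0.179, -0.599,  0.404]), 'eef_rot': array([[ 0.958,  0.286, -0.   ],
       [ 0.286, -0.958,  0.002],
       [ 0.   , -0.002, -1.   ]]), 'wrist_force': array([-0.14 ,  0.137, -1.002]), 'wrist_torque': array([ 0.009, -0.013,  0.055]), 'finger_force': np.float64(0.0), 'width': np.float64(0.085)}
{'fovy': 54.262943292551, 'cx': 318.0526472719535, 'cy': 246.03431601043383, 'origin': array([ 4.63762520e-01, -1.07202168e-03,  1.08180207e+00]), 'orientation': array([[-0.02175071,  0.98279899, -0.18339315],
       [-0.99943188, -0.02609833, -0.02132611],
       [-0.02574553,  0.1828251 ,  0.9828083 ]])}
{'fovy': 53.838594207348976, 'cx': 319.5062142991829, 'cy': 237.16597685566157, 'origin': array([ 1.39279564, -0.41424182,  0.68015533]), 'orientation': array([[ 0.47656385, -0.49331068,  0.72768913],
       [ 0.87901383,  0.25336038, -0.40390989],
       [ 0.01488547,  0.83213767,  0.55436931]])}
```

View pics/top0.png

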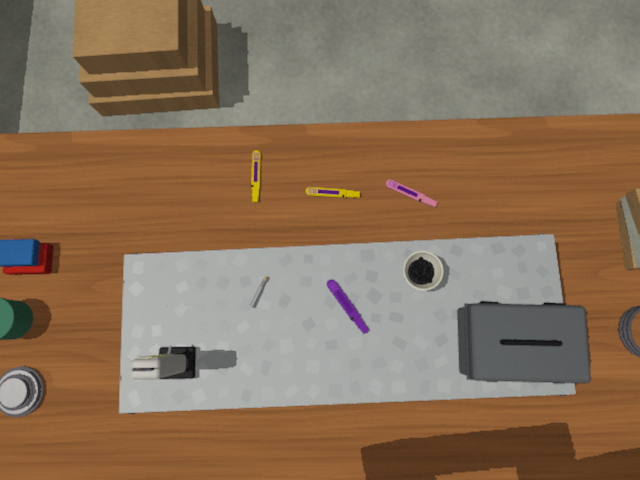

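View pics/scene0.png

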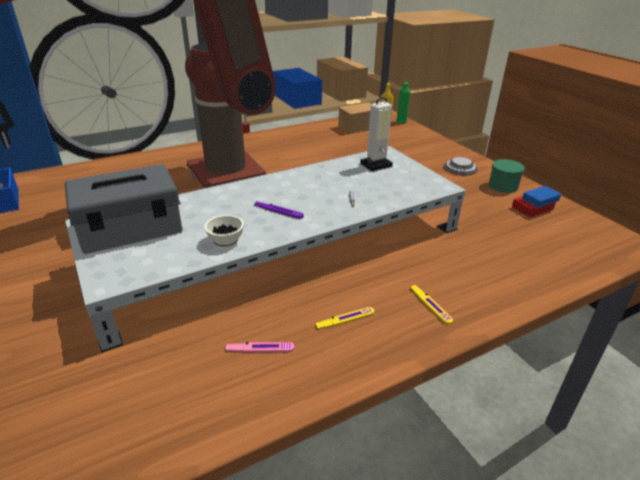

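The top view shows the shelf with its far edge running from about (124,254) to (554,236). The purple lever has its rounded handle at (330,282) and its spoon at (366,331). The bowl is at (424,271) and the extender at (260,292). The scene view agrees.

```bash
python3 - <<'E'
from h import *
c=load('pics/top0.png')
P={'FL':(124,254),'FR':(554,236),'NL':(120,412),'NR':(575,394)}
for k,(u,v) in P.items(): print(k,ray(c,u,v,.12).round(4))
im=c['pixels'];hsv=cv2.cvtColor(im,cv2.COLOR_RGB2HSV)
m=cv2.inRange(hsv,(130,120,60),(150,255,255));n,l,s,ce=cv2.connectedComponentsWithStats(m)
for i in range(1,n):
  if s[i,4]>150:
    p=np.array([ray(c,u,v,.126)[:2] for v,u in np.argwhere(l==i)])
    mu=p.mean(0);w,V=np.linalg.eigh(np.cov(p.T));d=V[:,1]*np.sign(V[0,1]);t=(p-mu)@d
    print(s[i],mu,np.degrees(np.arctan2(d[1],d[0])),t.min(),t.max(),mu+d*t.max(),mu+d*t.min())
for n,(u,v),z in(('bowl',(424,271),.162),('ext1',(267,278),.125),('ext2',(253,306),.125)):print(n,ray(c,u,v,z))
i=c['pixels'][210:360,220:460];cv2.imwrite('pics/crop.png',cv2.resize(i,None,fx=3.3,fy=3.3,interpolation=2)[:,:,::-1])
E
```

```text
FL [0.637  0.4288 0.12  ]
FR [ 0.6514 -0.4692  0.12  ]
NL [0.3193 0.4194 0.12  ]
NR [ 0.337  -0.4741  0.12  ]
[327 280  41  53 535] [ 0.52004333 -0.03489098] 34.588749755060114 -0.0659352616473426 0.060905732109451056 [ 5.70183839e-01 -3.15883624e-04] [ 0.46576226 -0.07232125]
bowl [ 0.57992532 -0.18842726  0.162     ]
ext1 [0.57818458 0.12622802 0.125     ]
ext2 [0.52157766 0.1549353  0.125     ]
```

View pics/crop.png

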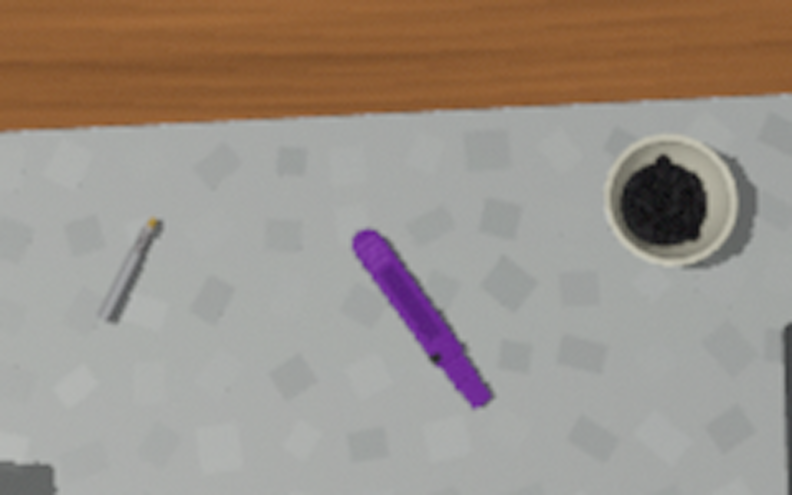

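Emit:
carry_out(
  rows=[
    {"grip":1,"tx":0,"ty":0,"tz":-6,"ax":0,"ay":0,"az":0.1},
    {"grip":1,"tx":4,"ty":-3.5,"tz":-8,"ax":0,"ay":0,"az":0.2},
    {"grip":1,"tx":8.5,"ty":-7.3,"tz":-8,"ax":0,"ay":0,"az":0.274},
    {"grip":1,"tx":13,"ty":-11.2,"tz":-8,"ax":0,"ay":0,"az":0.274},
    {"grip":1,"tx":17.5,"ty":-15,"tz":-8,"ax":0,"ay":0,"az":0.274},
    {"grip":1,"tx":22,"ty":-19,"tz":-8,"ax":0,"ay":0,"az":0.274},
    {"grip":1,"tx":26.5,"ty":-22.8,"tz":-8,"ax":0,"ay":0,"az":0.274},
    {"grip":1,"tx":31,"ty":-26.6,"tz":-8,"ax":0,"ay":0,"az":0.274},
    {"grip":1,"tx":35.5,"ty":-30.5,"tz":-6,"ax":0,"ay":0,"az":0.274},
    {"grip":1,"tx":40,"ty":-34.4,"tz":-3,"ax":0,"ay":0,"az":0.274},
  ],
)

```text
time: 1.35
eef_pos: [0.4623, -0.1565, 0.4369]
eef_rot: [[1.0, 0.016, 0.002], [0.016, -1.0, -0.001], [0.002, 0.001, -1.0]]
wrist_force: [0.9, -0.1, 0.3]
width: 0.0001
finger_force: 0.0
```

Emit:
carry_out(
  rows=[
    {"grip":1,"tx":3,"ty":-4,"tz":4,"ax":0,"ay":0,"az":0},
    {"grip":1,"tx":3,"ty":-4,"tz":9,"ax":0,"ay":0,"az":0},
    {"grip":1,"tx":3,"ty":-4,"tz":9.5,"ax":0,"ay":0,"az":0},
    {"grip":1,"tx":3,"ty":-4,"tz":9.5,"ax":0,"ay":0,"az":0},
  ],
)

```text
time: 1.85
eef_pos: [0.4909, -0.1184, 0.3426]
eef_rot: [[1.0, 0.015, 0.0], [0.015, -1.0, -0.0], [0.0, 0.0, -1.0]]
wrist_force: [-0.3, -0.7, 0.8]
width: 0.0002
finger_force: 0.0
```

```bash
python3 - <<'E'
from h import *
c=cap('wrist','pics/w1.png');print(c['origin'],c['orientation'],readout.get_obs()['eef_pos'])
E
```

```text
[ 0.55930481 -0.11765028  0.31176358] [[ 1.36134163e-02  9.63094063e-01  2.68820572e-01]
 [-9.99907245e-01  1.32249314e-02  3.25607771e-03]
 [-4.19224495e-04 -2.68839964e-01  9.63184768e-01]] [ 0.49129337 -0.11872561  0.34371753]
```

View pics/w1.png

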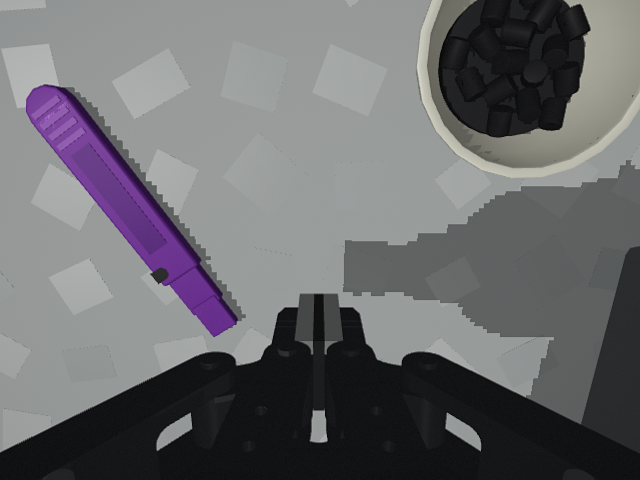

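The wrist view shows the handle end at about (33,92) and the spoon's square end from (213,336) to (238,321). The shut fingertips span about u 297 to 343 at v 294.

```bash
python3 - <<'E'
from h import *
c=load('pics/w1.png')
for n,p,z in(('handle',(33,92),.126),('spL',(213,336),.127),('spR',(238,321),.127),('tipL',(297,294),.17),('tipR',(343,294),.17),('backL',(277,310),.175),('backR',(361,310),.175)):print(n,ray(c,*p,z))
E
```

```text
handle [ 0.56933916 -0.00086287  0.126     ]
spL [ 0.46057212 -0.06890992  0.127     ]
spR [ 0.46853458 -0.08106268  0.127     ]
tipL [ 0.50041387 -0.11084216  0.17      ]
tipR [ 0.50063834 -0.12712131  0.17      ]
backL [ 0.49646013 -0.10418116  0.175     ]
backR [ 0.49686039 -0.1331712   0.175     ]
```

Emit:
carry_out(
  rows=[
    {"grip":1,"tx":0,"ty":0,"tz":3.5,"ax":0,"ay":0,"az":0},
    {"grip":1,"tx":0,"ty":0,"tz":4.8,"ax":0,"ay":0,"az":0},
    {"grip":1,"tx":0,"ty":-1,"tz":4.8,"ax":0,"ay":0,"az":0},
    {"grip":1,"tx":0,"ty":-2,"tz":4.8,"ax":0,"ay":0,"az":0},
    {"grip":1,"tx":-0.2,"ty":-2.7,"tz":4.8,"ax":0,"ay":0,"az":0},
    {"grip":1,"tx":-0.5,"ty":-3.4,"tz":4.8,"ax":0,"ay":0,"az":0},
    {"grip":1,"tx":-0.8,"ty":-4.1,"tz":4.8,"ax":0,"ay":0,"az":0},
    {"grip":1,"tx":-1.1,"ty":-4.8,"tz":4.8,"ax":0,"ay":0,"az":0},
    {"grip":1,"tx":-1.4,"ty":-5.4,"tz":4.8,"ax":0,"ay":0,"az":0},
    {"grip":1,"tx":-1.5,"ty":-5.5,"tz":4.8,"ax":0,"ay":0,"az":0},
  ],
)

```text
time: 3.15
eef_pos: [0.4749, -0.0628, 0.2938]
eef_rot: [[1.0, 0.016, 0.0], [0.016, -1.0, -0.0], [0.0, 0.0, -1.0]]
wrist_force: [0.4, -0.2, 1.6]
width: -0.0001
finger_force: 0.7
```

```bash
python3 - <<'E'
from h import *
c=cap('wrist','pics/w2.png');print(readout.get_obs()['eef_pos'])
E
```

```text
[ 0.4748504  -0.06285946  0.29383513]
```

View pics/w2.png

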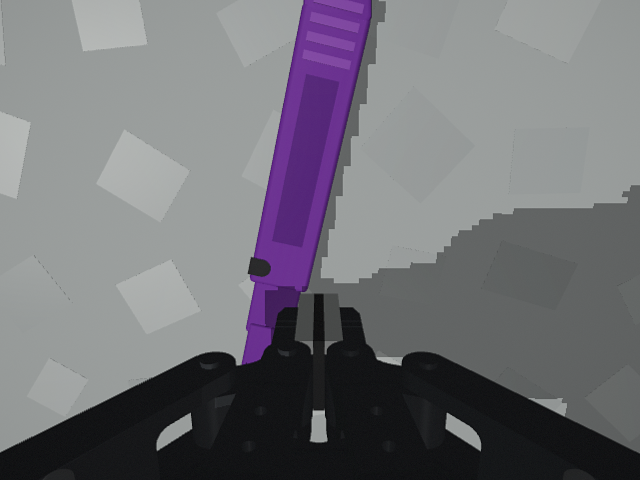

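The lever has turned past square: in this view its axis runs from about (279,285) to (338,8), leaning to the right.

```bash
python3 - <<'E'
from h import *
c=load('pics/w2.png')
a=ray(c,250,278,.128);b=ray(c,306,290,.128);e=ray(c,304,4,.128);f=ray(c,371,15,.128)
print(a,b,e,f)
m=e-a;print(np.degrees(np.arctan2(m[1],m[0])));m=f-b;print(np.degrees(np.arctan2(m[1],m[0])))
E
```

```text
[ 0.4926932  -0.03985972  0.128     ] [ 0.48868185 -0.05856903  0.128     ] [ 0.57518994 -0.05739385  0.128     ] [ 0.57265807 -0.0764375   0.128     ]
-11.99927115803158
-12.012256464921187
```

Emit:
carry_out(
  rows=[
    {"grip":1,"tx":0,"ty":1,"tz":0,"ax":0,"ay":0,"az":0},
    {"grip":1,"tx":0,"ty":1,"tz":-5,"ax":0,"ay":0,"az":0},
    {"grip":1,"tx":1,"ty":-3,"tz":-5,"ax":0,"ay":0,"az":0},
    {"grip":1,"tx":1,"ty":-6,"tz":-5,"ax":0,"ay":0,"az":0},
    {"grip":1,"tx":1,"ty":-6,"tz":-5,"ax":0,"ay":0,"az":0},
  ],
)

```text
time: 3.82
eef_pos: [0.4839, -0.0023, 0.3435]
eef_rot: [[1.0, 0.018, -0.001], [0.018, -1.0, 0.0], [-0.001, -0.0, -1.0]]
wrist_force: [-0.1, -0.6, -0.9]
width: -0.0001
finger_force: 0.0
```

```bash
cat >> h.py <<'E'
def lever(c,rect=None):
    hsv=cv2.cvtColor(c['pixels'],cv2.COLOR_RGB2HSV);m=cv2.inRange(hsv,(130,110,40),(150,255,255))
    n,l,s,_=cv2.connectedComponentsWithStats(m);i=1+np.argmax(s[1:,4])
    p=np.array([ray(c,u,v,.127)[:2] for v,u in np.argwhere(l==i)],np.float32)
    (r,(w,h),a)=cv2.minAreaRect(p*1000);b=cv2.boxPoints((r,(w,h),a))/1000
    k=b[np.argsort(b[:,0])];sp=k[:2].mean(0);ha=k[2:].mean(0);d=ha-sp
    print('box',s[i,:5],'spoon',sp,'handle',ha,'len',np.linalg.norm(d),'w',min(w,h),'yaw',np.degrees(np.arctan2(d[1],d[0])))
E
python3 - <<'E'
from h import *
print(readout.get_obs()['eef_pos'])
for n in('wrist','top'):
    c=cap(n,f'pics/{n}3.png');lever(c)
a=load('pics/wrist3.png')['pixels'];b=load('pics/top3.png')['pixels']
cv2.imwrite('pics/v3.png',cv2.resize(np.hstack([a,b]),(800,300))[:,:,::-1])
E
```

```text
[ 0.48394638 -0.00226731  0.34347163]
box [  356    53    99   285 12403] spoon [ 0.45520848 -0.06101593] handle [ 0.5785334  -0.02320036] len 0.12899247 w 20.17221450805664 yaw 17.047297
box [398 186  19  10  63] spoon [ 0.74605143 -0.18912163] handle [ 0.76569545 -0.15180658] len 0.042169906 w 7.221969127655029 yaw 62.236023
```

View pics/v3.png

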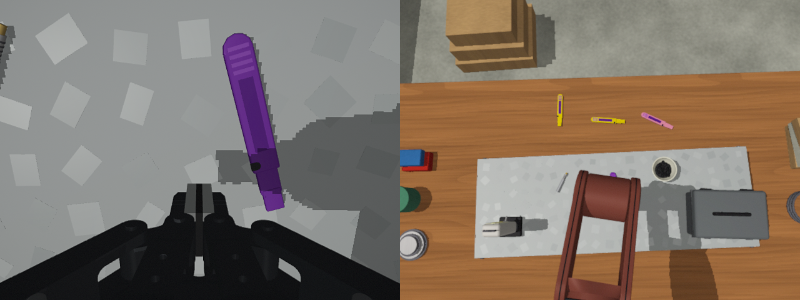

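The wrist half shows the lever now pointing left (yaw about +17°), with its spoon end at about (275,207) in the reduced picture. That doesn't fit the previous view, so I'll check whether it is at rest.

```bash
python3 - <<'E'
from h import *
for f in('w1','w2'): lever(load(f'pics/{f}.png'))
for i in range(2): c=cap('wrist',f'pics/w4{i}.png');lever(c)
E
```

```text
box [   26    85   212   252 13261] spoon [ 0.46446013 -0.07545654] handle [ 0.57112324 -0.00268357] len 0.12912367 w 22.046072006225586 yaw 34.30452
box [  242     0   129   365 20974] spoon [ 0.458315   -0.04240813] handle [ 0.5784886  -0.06767426] len 0.12280092 w 19.887643814086914 yaw -11.87333
box [  353    53    99   285 12370] spoon [ 0.45523095 -0.06108233] handle [ 0.5785363  -0.02314528] len 0.1290094 w 20.148889541625977 yaw 17.101439
box [  352    53    99   285 12365] spoon [ 0.45521384 -0.06106621] handle [ 0.5785581  -0.02314837] len 0.12904094 w 20.152116775512695 yaw 17.088202
```

Emit:
carry_out(
  rows=[
    {"grip":1,"tx":-0.6,"ty":5,"tz":0,"ax":0,"ay":0,"az":0},
    {"grip":1,"tx":-0.6,"ty":9.8,"tz":0,"ax":0,"ay":0,"az":0},
    {"grip":1,"tx":-0.6,"ty":9.8,"tz":2,"ax":0,"ay":0,"az":0},
    {"grip":1,"tx":-0.6,"ty":9.6,"tz":4.8,"ax":0,"ay":0,"az":0},
    {"grip":1,"tx":-0.6,"ty":9,"tz":4.8,"ax":0,"ay":0,"az":0},
    {"grip":1,"tx":-0.6,"ty":8.4,"tz":4.8,"ax":0,"ay":0,"az":0},
    {"grip":1,"tx":-0.6,"ty":7.9,"tz":4.8,"ax":0,"ay":0,"az":0},
    {"grip":1,"tx":-0.6,"ty":7.6,"tz":4.8,"ax":0,"ay":0,"az":0},
    {"grip":1,"tx":-0.6,"ty":7.3,"tz":4.8,"ax":0,"ay":0,"az":0},
    {"grip":1,"tx":-0.6,"ty":7,"tz":4.8,"ax":0,"ay":0,"az":0},
  ],
)

```text
time: 5.28
eef_pos: [0.4791, -0.0728, 0.2958]
eef_rot: [[1.0, 0.016, 0.0], [0.016, -1.0, -0.0], [0.0, 0.0, -1.0]]
wrist_force: [-0.4, -0.3, 0.3]
width: 0.0001
finger_force: 0.0
```

```bash
python3 - <<'E'
from h import *
print(readout.get_obs()['eef_pos']);c=cap('wrist','pics/w5.png');lever(c)
E
```

```text
[ 0.47911833 -0.07279765  0.29580462]
box [  132     6   154   354 20784] spoon [ 0.4667673  -0.05850221] handle [ 0.57883286 -0.02396471] len 0.11726691 w 20.590377807617188 yaw 17.128782
```

Emit:
carry_out(
  rows=[
    {"grip":1,"tx":0,"ty":-0.3,"tz":0,"ax":0,"ay":0,"az":0},
    {"grip":1,"tx":0,"ty":-0.6,"tz":0,"ax":0,"ay":0,"az":0},
    {"grip":1,"tx":0,"ty":-0.8,"tz":0,"ax":0,"ay":0,"az":0},
    {"grip":1,"tx":0,"ty":-0.8,"tz":0,"ax":0,"ay":0,"az":0},
  ],
)

```text
time: 5.82
eef_pos: [0.479, -0.0649, 0.2957]
eef_rot: [[1.0, 0.016, -0.0], [0.016, -1.0, 0.0], [-0.0, -0.0, -1.0]]
wrist_force: [-0.2, 0.1, -0.2]
width: 0.0002
finger_force: 0.0
```

```bash
python3 - <<'E'
from h import *
print(readout.get_obs()['eef_pos']);c=cap('wrist','pics/w6.png');lever(c)
E
```

```text
[ 0.47898403 -0.0649236   0.29568616]
box [  163     0   130   358 20467] spoon [ 0.46701282 -0.05133432] handle [ 0.5807243  -0.02603246] len 0.11649242 w 20.35726547241211 yaw 12.544479
```

Emit:
carry_out(
  rows=[
    {"grip":1,"tx":0,"ty":-0.3,"tz":0,"ax":0,"ay":0,"az":0},
    {"grip":1,"tx":0,"ty":-0.6,"tz":0,"ax":0,"ay":0,"az":0},
    {"grip":1,"tx":0,"ty":-0.9,"tz":0,"ax":0,"ay":0,"az":0},
    {"grip":1,"tx":0,"ty":-0.9,"tz":0,"ax":0,"ay":0,"az":0},
  ],
)

```text
time: 6.38
eef_pos: [0.4788, -0.0558, 0.2957]
eef_rot: [[1.0, 0.016, 0.0], [0.016, -1.0, 0.0], [0.0, -0.0, -1.0]]
wrist_force: [0.2, 0.3, 0.3]
width: -0.0004
finger_force: 0.0
```

```bash
python3 - <<'E'
from h import *
print(readout.get_obs()['eef_pos']);c=cap('wrist','pics/w7.png');lever(c)
E
```

```text
[ 0.47882991 -0.0558099   0.29569881]
box [  201     0    98   360 20124] spoon [ 0.4652406  -0.04161742] handle [ 0.5810287  -0.02933385] len 0.116437845 w 20.079330444335938 yaw 6.0556655
```

Emit:
carry_out(
  rows=[
    {"grip":1,"tx":0,"ty":-0.3,"tz":0,"ax":0,"ay":0,"az":0},
    {"grip":1,"tx":0,"ty":-0.6,"tz":0,"ax":0,"ay":0,"az":0},
    {"grip":1,"tx":0,"ty":-0.7,"tz":0,"ax":0,"ay":0,"az":0},
    {"grip":1,"tx":0,"ty":-0.5,"tz":0,"ax":0,"ay":0,"az":0},
    {"grip":1,"tx":0,"ty":-0.3,"tz":0,"ax":0,"ay":0,"az":0},
    {"grip":1,"tx":0,"ty":-0.3,"tz":-1,"ax":0,"ay":0,"az":0},
    {"grip":1,"tx":-2.5,"ty":-0.3,"tz":-3,"ax":0,"ay":0,"az":0},
    {"grip":1,"tx":-5,"ty":-0.3,"tz":-3,"ax":0,"ay":0,"az":0},
    {"grip":1,"tx":-5,"ty":-0.3,"tz":-3,"ax":0,"ay":0,"az":0},
  ],
)

```text
time: 7.55
eef_pos: [0.4281, -0.0539, 0.3264]
eef_rot: [[1.0, 0.015, 0.001], [0.015, -1.0, -0.0], [0.001, 0.0, -1.0]]
wrist_force: [0.2, 1.0, -0.6]
width: -0.0001
finger_force: 0.0
```

```bash
python3 - <<'E'
from h import *
print(readout.get_obs()['eef_pos']);c=cap('wrist','pics/w8.png');lever(c)
E
```

```text
[ 0.42812908 -0.0538932   0.32640348]
box [  232     0    59   228 10837] spoon [ 0.45546263 -0.03285379] handle [ 0.5375949 -0.0319292] len 0.08213749 w 19.962493896484375 yaw 0.6449655
```

Emit:
carry_out(
  rows=[
    {"grip":1,"tx":0,"ty":-2.2,"tz":0,"ax":0,"ay":0,"az":0},
    {"grip":1,"tx":0,"ty":-2.2,"tz":3.1,"ax":0,"ay":0,"az":0},
    {"grip":1,"tx":0.4,"ty":-2.2,"tz":3.1,"ax":0,"ay":0,"az":0},
    {"grip":1,"tx":0.9,"ty":-2.2,"tz":3.1,"ax":0,"ay":0,"az":0},
    {"grip":1,"tx":1.3,"ty":-2.2,"tz":3.1,"ax":0,"ay":0,"az":0},
    {"grip":1,"tx":1.7,"ty":-2.2,"tz":3.1,"ax":0,"ay":0,"az":0},
    {"grip":1,"tx":2.2,"ty":-2.2,"tz":3.1,"ax":0,"ay":0,"az":0},
    {"grip":1,"tx":2.7,"ty":-2.2,"tz":3.1,"ax":0,"ay":0,"az":0},
    {"grip":1,"tx":3.2,"ty":-2.2,"tz":3.1,"ax":0,"ay":0,"az":0},
    {"grip":1,"tx":3.7,"ty":-2.2,"tz":3.1,"ax":0,"ay":0,"az":0},
  ],
)

```text
time: 8.85
eef_pos: [0.4658, -0.0313, 0.2947]
eef_rot: [[1.0, 0.016, -0.0], [0.016, -1.0, -0.0], [-0.0, 0.0, -1.0]]
wrist_force: [-0.5, 0.3, -0.1]
width: 0.0
finger_force: 0.3
```

```bash
python3 - <<'E'
from h import *
print(readout.get_obs()['eef_pos']);c=cap('wrist','pics/w9.png');lever(c)
E
```

```text
[ 0.46579254 -0.0312902   0.2947288 ]
box [  288     0    69   295 16981] spoon [ 0.4773829  -0.03218637] handle [ 0.56757927 -0.03094157] len 0.09020496 w 19.760530471801758 yaw 0.7906876
```

Emit:
carry_out(
  rows=[
    {"grip":1,"tx":0.5,"ty":0,"tz":0,"ax":0,"ay":0,"az":0},
    {"grip":1,"tx":1.0,"ty":0,"tz":0,"ax":0,"ay":0,"az":0},
    {"grip":1,"tx":1.5,"ty":0,"tz":0,"ax":0,"ay":0,"az":0},
    {"grip":1,"tx":2.0,"ty":0,"tz":0,"ax":0,"ay":0,"az":0},
    {"grip":1,"tx":2.5,"ty":0,"tz":0,"ax":0,"ay":0,"az":0},
    {"grip":1,"tx":3.0,"ty":0,"tz":0,"ax":0,"ay":0,"az":0},
    {"grip":1,"tx":3.5,"ty":0,"tz":0,"ax":0,"ay":0,"az":0},
    {"grip":1,"tx":4.0,"ty":0,"tz":0,"ax":0,"ay":0,"az":0},
    {"grip":1,"tx":4.5,"ty":0,"tz":0,"ax":0,"ay":0,"az":0},
    {"grip":1,"tx":5.0,"ty":0,"tz":0,"ax":0,"ay":0,"az":0},
  ],
)

```text
time: 10.15
eef_pos: [0.5158, -0.0305, 0.2947]
eef_rot: [[1.0, 0.016, -0.0], [0.016, -1.0, 0.0], [-0.0, -0.0, -1.0]]
wrist_force: [0.1, -0.5, -0.3]
width: 0.0001
finger_force: 0.1
```

```bash
python3 - <<'E'
from h import *
print(readout.get_obs()['eef_pos']);c=cap('wrist','pics/w10.png');lever(c);c=cap('scene','pics/s10.png');i=c['pixels'][150:300,150:390]
cv2.imwrite('pics/s10c.png',cv2.resize(i,None,fx=3.3,fy=3.3,interpolation=2)[:,:,::-1])
E
```

```text
[ 0.51577406 -0.03047251  0.29469564]
box [  288     0    69   295 16979] spoon [ 0.5273715  -0.03133557] handle [ 0.6175429  -0.03007846] len 0.09018016 w 19.748451232910156 yaw 0.7987283
```

View pics/s10c.png

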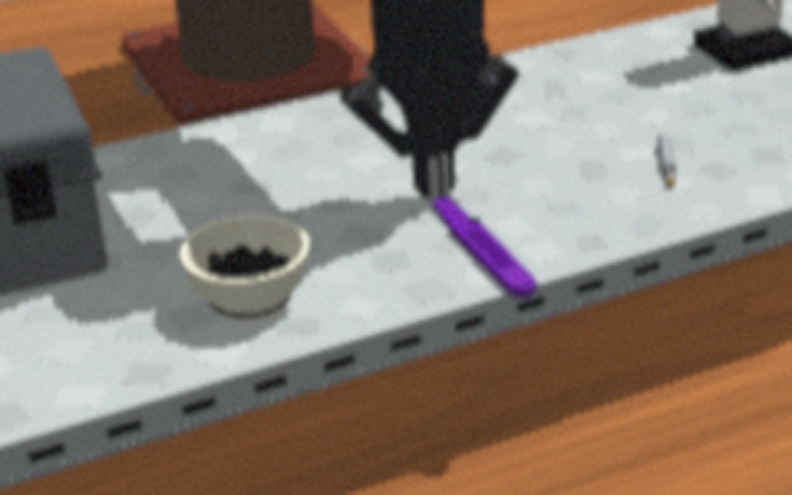

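The scene crop shows the lever square to the edge, with its handle tip at about (524,293) just reaching over the rim. The fingertips sit behind the spoon, and the bystanders are untouched.

Emit:
carry_out(
  rows=[
    {"grip":1,"tx":0.5,"ty":0,"tz":0,"ax":0,"ay":0,"az":0},
    {"grip":1,"tx":1.0,"ty":0,"tz":0,"ax":0,"ay":0,"az":0},
    {"grip":1,"tx":1.5,"ty":0,"tz":0,"ax":0,"ay":0,"az":0},
    {"grip":1,"tx":1.9,"ty":0,"tz":0,"ax":0,"ay":0,"az":0},
    {"grip":1,"tx":2.0,"ty":0,"tz":0,"ax":0,"ay":0,"az":0},
    {"grip":1,"tx":1.5,"ty":0,"tz":0,"ax":0,"ay":0,"az":0},
    {"grip":1,"tx":0.5,"ty":0,"tz":-5,"ax":0,"ay":0,"az":0},
    {"grip":1,"tx":0.5,"ty":0,"tz":-10,"ax":0,"ay":0,"az":0},
    {"grip":1,"tx":2,"ty":0,"tz":-12,"ax":0,"ay":0,"az":0},
    {"grip":1,"tx":2,"ty":0,"tz":-12,"ax":0,"ay":0,"az":0},
  ],
)

```text
time: 11.5
eef_pos: [0.536, -0.0303, 0.4169]
eef_rot: [[1.0, 0.016, 0.004], [0.016, -1.0, -0.001], [0.004, 0.001, -1.0]]
wrist_force: [-0.5, -1.0, 0.3]
width: -0.0
finger_force: 0.0
```

```bash
python3 - <<'E'
from h import *
print(readout.get_obs()['eef_pos']);c=cap('wrist','pics/w11.png');lever(c)
E
```

```text
[ 0.53596966 -0.03028402  0.4168718 ]
box [ 302    0   36  220 6991] spoon [ 0.54778105 -0.03117744] handle [ 0.66896516 -0.02936363] len 0.121197686 w 19.6651554107666 yaw 0.8575044
```

View pics/w11.png

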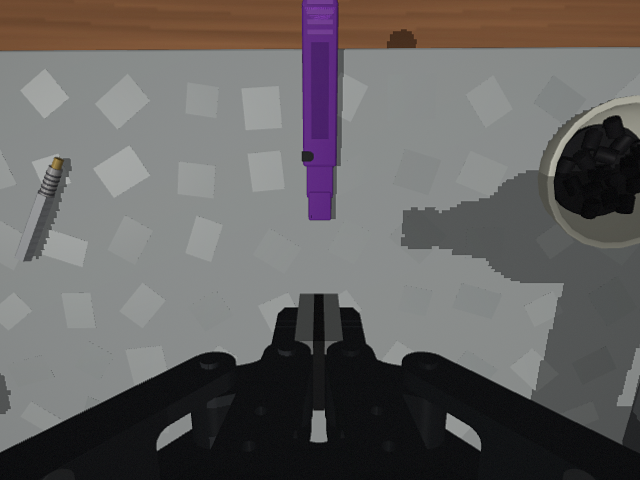

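The lever lies square over the edge. The rim crosses at v≈49 (51 at the left side, 47 at the right), the spoon end is at (319,220), and the handle is cut off at the top of the frame.

```bash
python3 - <<'E'
from h import *
c=load('pics/w11.png')
e=ray(c,320,49.5,.12);s=ray(c,320,220,.127)
l,r=ray(c,2,51.5,.12),ray(c,637,47.5,.12)
print(e,s,'overhang',s[0]+.13-e[0],'edge normal deg',np.degrees(np.arctan2((l-r)[1],(l-r)[0]))-90)
E
```

```text
[ 0.64528536 -0.03000131  0.12      ] [ 0.54715944 -0.03148288  0.127     ] overhang 0.03187408630594091 edge normal deg 1.1603250633575612
```

Emit:
carry_out(
  rows=[
    {"grip":1,"tx":-1.6,"ty":0,"tz":0,"ax":0,"ay":0,"az":0},
    {"grip":1,"tx":-1.6,"ty":0,"tz":5,"ax":0,"ay":0,"az":0},
    {"grip":1,"tx":-1.6,"ty":0,"tz":10,"ax":0,"ay":0,"az":0},
    {"grip":1,"tx":-1.6,"ty":0,"tz":12,"ax":0,"ay":0,"az":0},
    {"grip":1,"tx":-1.2,"ty":0,"tz":12,"ax":0,"ay":0,"az":0},
    {"grip":1,"tx":-0.7,"ty":0,"tz":12,"ax":0,"ay":0,"az":0},
    {"grip":1,"tx":-0.2,"ty":0,"tz":12,"ax":0,"ay":0,"az":0},
    {"grip":1,"tx":0.2,"ty":0,"tz":12,"ax":0,"ay":0,"az":0},
    {"grip":1,"tx":0.6,"ty":0,"tz":12,"ax":0,"ay":0,"az":0},
    {"grip":1,"tx":0.8,"ty":0,"tz":12,"ax":0,"ay":0,"az":0},
  ],
)

```text
time: 12.8
eef_pos: [0.5414, -0.0299, 0.2934]
eef_rot: [[1.0, 0.016, -0.007], [0.016, -1.0, 0.0], [-0.007, -0.001, -1.0]]
wrist_force: [-9.0, -0.8, 12.2]
width: 0.0003
finger_force: 6.1
```

Emit:
carry_out(
  rows=[
    {"grip":1,"tx":0,"ty":0,"tz":0,"ax":0,"ay":0,"az":0},
    {"grip":1,"tx":-0.5,"ty":0,"tz":0,"ax":0,"ay":0,"az":0},
    {"grip":1,"tx":-2,"ty":0,"tz":0,"ax":0,"ay":0,"az":0},
    {"grip":1,"tx":-3,"ty":0,"tz":-5,"ax":0,"ay":0,"az":0},
    {"grip":1,"tx":-2,"ty":0,"tz":-10,"ax":0,"ay":0,"az":0},
    {"grip":1,"tx":1,"ty":0,"tz":-14,"ax":0,"ay":0,"az":0},
    {"grip":1,"tx":1.5,"ty":0,"tz":-14,"ax":0,"ay":0,"az":0},
    {"grip":1,"tx":1.5,"ty":0,"tz":-14,"ax":0,"ay":0,"az":0},
  ],
)

```text
time: 13.8
eef_pos: [0.5578, -0.0297, 0.4323]
eef_rot: [[1.0, 0.016, -0.004], [0.016, -1.0, 0.001], [-0.004, -0.001, -1.0]]
wrist_force: [-0.6, 0.3, -1.2]
width: 0.0002
finger_force: 0.0
```

```bash
python3 - <<'E'
from h import *
print(readout.get_obs()['eef_pos']);c=cap('wrist','pics/w12.png');lever(c)
E
```

```text
[ 0.55775473 -0.02969683  0.43227597]
box [ 304   20   34  216 6269] spoon [ 0.55287826 -0.0309734 ] handle [ 0.6814078  -0.02915378] len 0.12854242 w 19.65241050720215 yaw 0.81109667
```

View pics/w12.png

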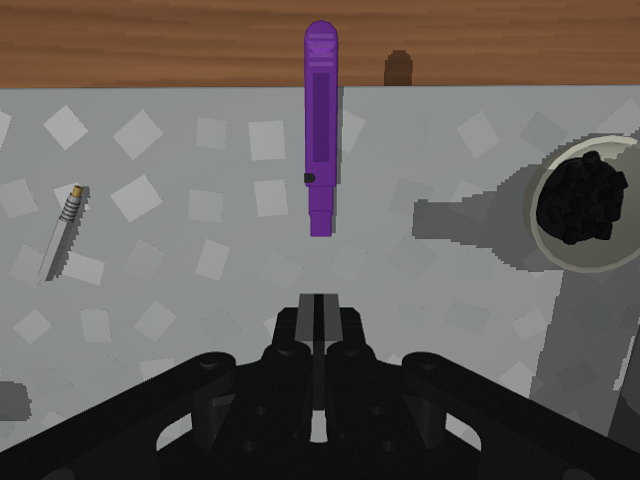

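The whole lever is now in view: handle tip at (321,20), spoon end at (321,236), and the rim at v≈86.5.

```bash
python3 - <<'E'
from h import *
c=load('pics/w12.png')
e=ray(c,320,86.5,.12);h=ray(c,321,20,.125);s=ray(c,320,236.5,.127)
print(e,h,s,'overhang',h[0]-e[0],s[0]+.13-e[0])
E
```

```text
[ 0.64566514 -0.02925342  0.12      ] [ 0.68181351 -0.02926475  0.125     ] [ 0.55185343 -0.03068645  0.127     ] overhang 0.03614837022300921 0.03618828305787125
```

Emit:
carry_out(
  rows=[
    {"grip":1,"tx":-3.2,"ty":0,"tz":0,"ax":0,"ay":0,"az":0},
    {"grip":1,"tx":-3.4,"ty":0,"tz":5,"ax":0,"ay":0,"az":0},
    {"grip":1,"tx":-3.4,"ty":0,"tz":10,"ax":0,"ay":0,"az":0},
    {"grip":1,"tx":-3.4,"ty":0,"tz":13.7,"ax":0,"ay":0,"az":0},
    {"grip":1,"tx":-3.4,"ty":0,"tz":13.7,"ax":0,"ay":0,"az":0},
    {"grip":1,"tx":-3.4,"ty":0,"tz":13.7,"ax":0,"ay":0,"az":0},
  ],
)

```text
time: 14.6
eef_pos: [0.5231, -0.0302, 0.296]
eef_rot: [[1.0, 0.016, -0.004], [0.016, -1.0, 0.001], [-0.004, -0.001, -1.0]]
wrist_force: [0.4, -0.9, 0.3]
width: -0.0001
finger_force: 0.0
```

Emit:
carry_out(
  rows=[
    {"grip":1,"tx":0.5,"ty":0,"tz":0,"ax":0,"ay":0,"az":0},
    {"grip":1,"tx":1.0,"ty":0,"tz":0,"ax":0,"ay":0,"az":0},
    {"grip":1,"tx":1.5,"ty":0,"tz":0,"ax":0,"ay":0,"az":0},
    {"grip":1,"tx":1.9,"ty":0,"tz":0,"ax":0,"ay":0,"az":0},
    {"grip":1,"tx":2.1,"ty":0,"tz":0,"ax":0,"ay":0,"az":0},
    {"grip":1,"tx":2.1,"ty":0,"tz":0,"ax":0,"ay":0,"az":0},
    {"grip":1,"tx":1.6,"ty":0,"tz":0,"ax":0,"ay":0,"az":0},
    {"grip":1,"tx":0,"ty":0,"tz":-1,"ax":0,"ay":0,"az":0},
    {"grip":1,"tx":0,"ty":0,"tz":-7,"ax":0,"ay":0,"az":0},
  ],
)

```text
time: 15.72
eef_pos: [0.5215, -0.0299, 0.3634]
eef_rot: [[1.0, 0.016, -0.011], [0.016, -1.0, 0.002], [-0.011, -0.002, -1.0]]
wrist_force: [1.7, -0.2, -0.2]
width: 0.0003
finger_force: 0.0
```

Emit:
carry_out(
  rows=[
    {"grip":1,"tx":3.5,"ty":0,"tz":-7,"ax":0,"ay":0,"az":0},
    {"grip":1,"tx":3.5,"ty":0,"tz":-7,"ax":0,"ay":0,"az":0},
    {"grip":1,"tx":3.5,"ty":0,"tz":-7,"ax":0,"ay":0,"az":0},
    {"grip":1,"tx":3.5,"ty":0,"tz":-7,"ax":0,"ay":0,"az":0},
  ],
)

```text
time: 16.23
eef_pos: [0.5585, -0.0297, 0.4353]
eef_rot: [[1.0, 0.016, -0.004], [0.016, -1.0, 0.001], [-0.004, -0.001, -1.0]]
wrist_force: [-1.1, 0.2, -0.2]
width: -0.0001
finger_force: 0.0
```

```bash
python3 - <<'E'
from h import *
print(readout.get_obs()['eef_pos']);c=cap('wrist','pics/w13.png');lever(c)
p=c['pixels'].astype(int)
col=(p[:,200:260,0]-p[:,200:260,2]).mean(1)
v=np.where(col>25)[0].max()+.5
e=ray(c,230,v,.12);print('edge row',v,e)
E
```

```text
[ 0.55853142 -0.02970306  0.43529624]
box [ 305   13   33  216 6237] spoon [ 0.55763453 -0.03087612] handle [ 0.6864812  -0.02927309] len 0.12885661 w 19.636226654052734 yaw 0.7128007
edge row 88.5 [0.64467599 0.0268279  0.12      ]
```

```bash
python3 -c "
from bench import ticket
print(ticket.sign_off())"
```

```text
the job is handed in; nothing more can be done
None
```

I handed the job in with the purple lever resting flat on the shelf and its handle about 41 mm out past the far edge. It lies within about 1° of square to that edge, by my wrist-camera measurement. The other objects were never touched as far as I could see, and sign-off returned no verdict.

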